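# Wedge-lock an LED tile in the bench jig

### The arm

A 6-joint arm with a two-finger parallel gripper is mounted at the origin on the work surface. World frame = base frame: x ahead of the robot, y to its left, z up, the work surface at z = 0. Lengths are in mm, angles in rad, forces in N, time in s.
With the tool pointing down it reaches from about 275 to 750 mm from the base axis. Payload 10.2 kg.
Tool frame: the origin (TCP) lies midway between the tips of the shut fingers; the grasp point (between the pads) lies 19 mm behind it; z points along the fingers, y is the direction in which the jaws open and shut (so a half turn about z gives the same grasp; the last joint's range is limited). The gripper opens to 85 mm and grips with 20 to 120 N. Pads are 22 mm wide; open, the fingers measure 114 mm over their backs; the gripper's body (76 mm by 85 mm) begins 54 mm behind the grasp point. The pads swing forward as they close: fully open they stand 13 mm farther back than shut.
Start: joints at [1.067, 0.313, 1.498, -0, 1.331, -0.223], TCP at [145.503, 504.44, 231.294] pointing down, gripper open.
Joint ranges: [-2.94, 2.94], [-0.97, 2.17], [0.19, 2.56], [-1.23, 4.37], [0.02, 3.11], [-2.88, 2.88]. Speed limits (rad/s): [2.39, 2.39, 3.01, 3.14, 3.14, 3.14].

### API

Orientations are given as a unit quaternion [w, x, y, z].
In Python, from rig import sense, optics, ctrl gives the robot as it stands.
- The arm moves only by the tool play_rows, never from a script. Its argument "plan" is a list of rows, each a list of 7 numbers: the shift along the world's x, y, z in mm, then the turn, a rotation vector about the world's x, y, z in rad, then the opening, from -1 (shut) to 1 (fully open), so that 0 is half open. A call has 1 to 5 rows; each row shifts and turns the pose as measured when the row begins; what a row does not reach is not made up. A row lasts 1/12 s, in which the tool goes at most 41.7 mm and 7.16 degrees, less where a joint would pass 70% of its speed; a pose out of reach is approached as far as the arm can. A call is refused whole if a number of a shift passes 41.7 or a number of a turn 0.125, either way. A call with a gripper value outside its range is refused whole. The fingers move at their own pace and stop on an object; "grip_force" is the grip in N (left out, the last holds). Time passes only in rows, so rows that do not move let the fingers close. It gives the time, the measured TCP pose, the force and the opening at its end, in the units of the state.
- sense(): the state, without advancing time (a new reading comes with each control period).
- optics.capture(name): name is "side" or "top"; returns a dict with "img" (384x512x3 uint8, blue, green, red), "fx", "fy", "cx", "cy" (pixels), "world_to_cam" (4x4, takes a point from world to camera coordinates). Camera axes: x right, y up, looking along -z (the intrinsics and any distortion apply to the point x, -y, -z); pixel columns grow to the right and rows downward; lengths in mm; the calibration is good to about 2 mm. A picture is of the moment at which its call begins. There is no depth.
- ctrl.finish_job(): hands the job in, once; it reports no verdict.
The state is a dict: "time_s": time; "joints": joint angles; "dq": joint speeds; "tau": joint torques, N m; "eef_pos": TCP position; "ee_rot": TCP orientation; "force": force on the tool from outside, world axes, zero at the start; "wrist_torque": the same for the moment, N m; "grip_width": opening from 0.0 (shut) to 1.0 (fully open).
Only numpy, scipy, OpenCV 4.12 (cv2) and the standard library are available. Lean on these libraries where they do the work, as an engineer would, in place of code of your own. Each camera call takes 0.05 s, during which the arm holds its last target. There are 200 camera calls.

### The job

Slide the jig's bar by its knob until it has pushed the LED tile fully home against the fence, gently, without squeezing the tile hard. Then slide the steel thumb wedge along its ramp until it jams the bar fast, with a firm thumb's push of about 12 to 20 N, and let go so that the bar stays locked and the tile stays home. Leave the other things on the bench alone.

Things in the scene. Friction and masses are not known exactly. Their poses are not given: they have to be found in the camera images.
- jig: Fixed bench jig: grey board, top 10 mm above the bench, x -240 to +200, y -75 to +125 mm in its frame. Origin at z = 0; x axis = closing direction (from bar and wedge towards the fence), z up. Bar on the line y = 0, fixed rail beside it (y +13.5 to +25.5, x -210 to -20, top 26 mm above the bench). Ramp block on the bar's other side: x -125 to -15, y about -66 to -27, top 31.5 mm above the bench.
- bar: Sliding aluminium bar of the jig, 24 mm wide (jig y -12 to +12), 254 mm long, top 26 mm above the bench; at its +x end a crosshead 80 mm wide, 16 mm thick, top 29 mm above the bench. It slides only along the jig's x, 85 mm at most, and resists with about 2 N. Origin at bench height, y = 0, 20 mm behind the crosshead's front face; axes as the jig's.
- bar_knob (a point): Centre of the upright round black knob on the bar: 20 mm diameter, 44 mm tall, from 26 to 70 mm above the bench; this point is half-way up (48 mm). It lies 40 mm behind (-x) the crosshead's front face. Push or grip it to slide the bar towards +x of the jig.
- bar_nose (a point): Middle of the crosshead's front (+x) face, which pushes the tile, 20 mm above the bench.
- tile: LED tile lying back side up on the jig between crosshead and fence: black plastic, 100 mm along its x (the closing direction), 90 mm wide, 16 mm thick, 0.25 kg, loose. Origin at the centre of its underside. It starts a few mm short of the fence and slightly turned; bar pressure squares it.
- tile_far (a point): Middle of the tile's edge face that faces the fence (50 mm from its centre along +x), half-way up.
- fence: Fixed aluminium fence across the +x end of the jig, 20 mm thick (x), 110 mm wide, 26 mm high, standing on the board; bolted at a different place along the jig each time. Origin at the centre of its underside; its face towards the tile is at x = -10 mm of its own frame; axes as the jig's.
- wedge: Loose steel thumb wedge, 0.18 kg, between bar and ramp: 90 mm long (x), 20 high, nose (+x) 12 wide, tail 24.6, straight side to the bar. Origin: underside, mid-length, 10 mm from the straight side; axes as the jig's. The ramp's rubber-backed face slopes 0.14, so the channel narrows to +x; it is bolted up to 3 mm nearer or farther each time, so the wedge jams at origin jig x = -70 +-21 mm.
- wedge_tab (a point): Centre of the wedge's upright thumb tab, 14 mm (x) by 18 mm (y), from 30 to 70 mm above the bench; this point is 50 mm above it. Its back (-x) face is flush with the wedge's tail: push it to jig +x. A lip (top 35.5 mm above the bench) covers the nose at jig x -62 to -16. After free travel of 20 to 85 mm the push builds up to 15 N within 10 mm; then friction holds the wedge when let go.
- screw_tin: Bystander: open steel tin of screws, 42 mm diameter, 24 mm high, on the jig board; leave it.
- bracket: Bystander: steel angle bracket, 50 x 22 x 40 mm, on the jig board; leave it.
- screwdriver: Bystander: screwdriver; leave it.
- spanner: Bystander: spanner; leave it.
- carton: Bystander: cardboard box 110 x 80 x 60 mm; leave it.
- spare_tile: Bystander: spare LED tile 128 x 128 x 16 mm; leave it.
- spray: Bystander: spray can, 52 mm diameter, 130 mm high; leave it.
Mind the look-alikes: they are no part of the job. Leave any blue or brown look-alike of the wedge alone.

How it is judged (in metres and radians):
On the way, in this order (a step that is already met when the one before it is completed fails the run):
1. the bar holds the tile home against the fence, with the wedge still loose (x of tile_far in the frame of fence above -0.0125 m and angle between the x axis of tile and the x axis of fence, either way round below 0.05 rad and x of bar_nose in the frame of tile above -0.0525 m and contact force between wedge and bar below 2 N), for 0.2 s.
2. the wedge is jammed between ramp and bar (contact force between wedge and bar above 3 N and x of tile_far in the frame of fence above -0.0125 m and angle between the x axis of tile and the x axis of fence, either way round below 0.05 rad and x of bar_nose in the frame of tile above -0.0525 m), for 0.3 s.
At the end, for the whole second after the job is handed in: The tile is against the fence (gap under 2.5 mm, within 0.05 rad of square), the crosshead is against the tile (gap under 2.5 mm), the wedge, let go, still presses on the bar with more than 3 N, and all is at rest (all of step 2 and linear speed of each of wedge, tile, bar below 0.003 m/s); the robot touches nothing.
It fails at once if the tile is squeezed by the bar with more than 30 N (contact force between bar and tile above 30 N).
It fails at once if the wedge is driven so hard that it presses on the bar with more than 20 N (contact force between wedge and bar above 20 N).
It fails at once if a bystander is moved more than 15 mm (distance of any of screw_tin, bracket, screwdriver, spanner, carton, spare_tile, spray from where it was at the start of the episode above 0.015 m).
It also fails if it takes over 51 s, if anything falls off the work surface, if the arm or the gripper's body presses on something with over 40 N, if the wrist force passes 120 N, or if a joint passes its speed limit or range.

## Working session

There is one attempt and no reset: what is moved stays moved. The work goes in short steps, Python scripts to look and compute and a tool call to move; the robot and the scene stay as the last step left them, time stands still between calls to the robot, and variables do not carry over. Pictures are saved under pics/ and viewed, about 8 in all and at most 12, crops included, and the job is handed in when it is done.

Besides the shell and the picture viewer there is one more tool, called as name(argument=value, ...) on one line, values as JSON. play_rows: Moves the arm, as the interface text tells. Its arguments: {"type":"object","properties":{"plan":{"type":"array"},"grip_force":{"type":"number"}},"required":["plan"]}

```bash
mkdir -p pics
cat > h.py <<'E'
import numpy as np,cv2
from rig import sense,optics,ctrl
def ray(c,u,v):
    W=np.array(c["world_to_cam"]);R=W[:3,:3];t=W[:3,3]
    d=np.array([(u-c["cx"])/c["fx"],-(v-c["cy"])/c["fy"],-1.])
    return -R.T@t,R.T@d
def onz(c,u,v,z):
    o,d=ray(c,u,v);return o+d*(z-o[2])/d[2]
def proj(c,p):
    W=np.array(c["world_to_cam"]);q=W[:3,:3]@np.array(p)+W[:3,3]
    return c["cx"]+c["fx"]*q[0]/-q[2],c["cy"]+c["fy"]*-q[1]/-q[2]
E
python3 - <<'E'
from h import *
import pickle
for n in("top","side"):
    c=optics.capture(n);pickle.dump(c,open(n+"0.pkl","wb"))
    cv2.imwrite(f"pics/{n}0.png",cv2.resize(c["img"],(800,600)))
    print(n,{k:(np.round(v,3).tolist()) for k,v in c.items() if k!="img"})
s=sense();print(s["eef_pos"],s["ee_rot"],s["force"],s["time_s"])
E
```

```text
top {'fx': 387.327, 'fy': 387.327, 'cx': 257.554, 'cy': 191.695, 'world_to_cam': [[-0.014, -1.0, 0.005, -7.572], [0.995, -0.014, 0.097, -618.638], [-0.097, 0.007, 0.995, -1235.513], [0.0, 0.0, 0.0, 1.0]]}
side {'fx': 444.348, 'fy': 444.348, 'cx': 259.228, 'cy': 184.142, 'world_to_cam': [[-0.994, -0.105, 0.018, 583.213], [0.086, -0.689, 0.72, -98.308], [-0.063, 0.717, 0.694, -1331.338], [0.0, 0.0, 0.0, 1.0]]}
[145.3858449  504.23423694 230.79796917] [-2.09714323e-04  1.39932699e-01  9.90160848e-01 -5.39411299e-04] [ 0.18078203  0.48687348 -0.20221634] 0.1
```

View pics/top0.png

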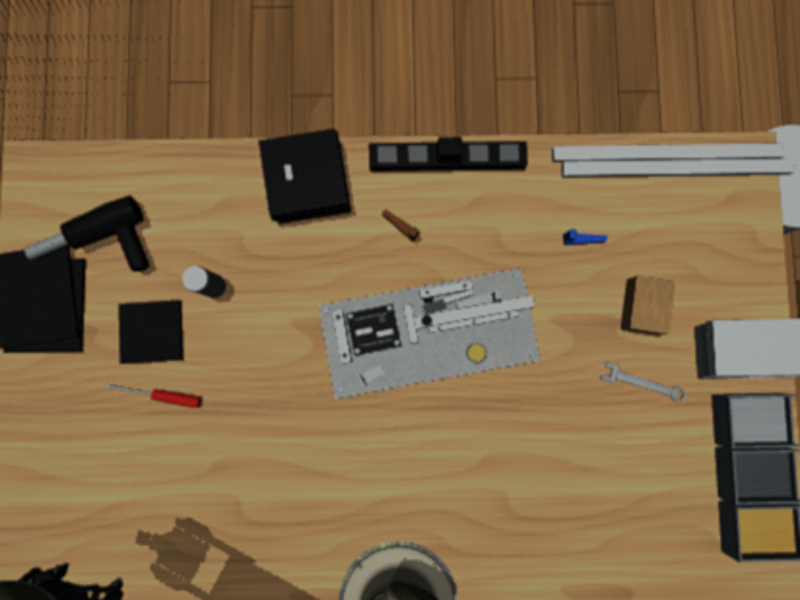

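View pics/side0.png

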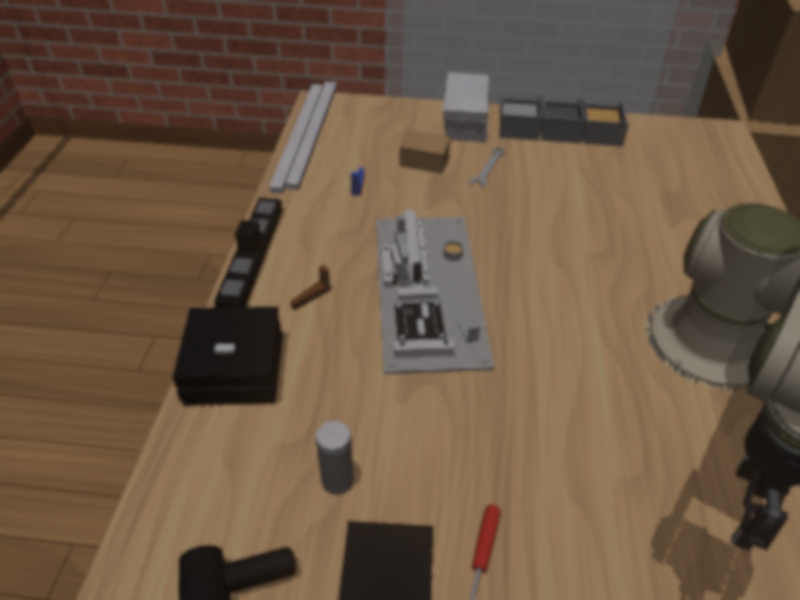

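The top view shows the board at (320–540, 268–398), with the fence at (342,335), tile (373,330), crosshead (411,323), black knob (427,320) and wedge around (435,305). I'll enlarge both views.

Run:
```python
from h import *
import pickle
c=pickle.load(open("top0.pkl","rb"));s=pickle.load(open("side0.pkl","rb"))
a=cv2.resize(c["img"][165:260,200:350],(800,507),interpolation=cv2.INTER_CUBIC)
b=cv2.resize(s["img"][130:240,235:325],(490,600),interpolation=cv2.INTER_CUBIC)
cv2.imwrite("pics/tc.png",cv2.convertScaleAbs(a,alpha=1.5));cv2.imwrite("pics/sc.png",cv2.convertScaleAbs(b,alpha=1.5))
# board rectangle from grey mask
hsv=cv2.cvtColor(c["img"],cv2.COLOR_BGR2HSV)
m=np.zeros(hsv.shape[:2],np.uint8);m[165:260,200:350]=255*(hsv[165:260,200:350,1]<60)
m=cv2.morphologyEx(m,cv2.MORPH_CLOSE,np.ones((9,9)))
k=max(cv2.findContours(m,0,1)[0],key=cv2.contourArea)
P=np.array([onz(c,*(p[0]),10)[:2] for p in k],np.float32)
r=cv2.minAreaRect(P);print(r);print(cv2.boxPoints(r))
```

```text
((551.439208984375, -76.017578125), (200.14764404296875, 450.4688720703125), 9.707801818847656)
[[ 414.81854  129.11682]
 [ 490.77826 -314.9016 ]
 [ 688.0599  -281.15198]
 [ 612.10016  162.86646]]
```

View pics/tc.png

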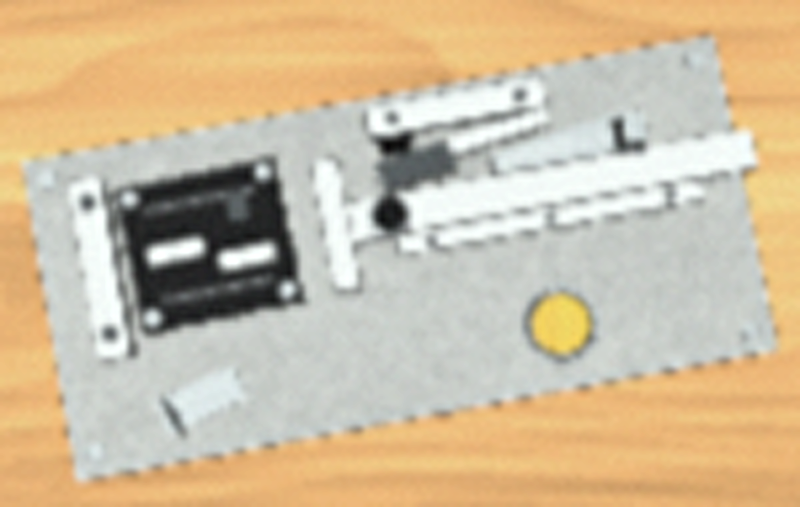

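View pics/sc.png

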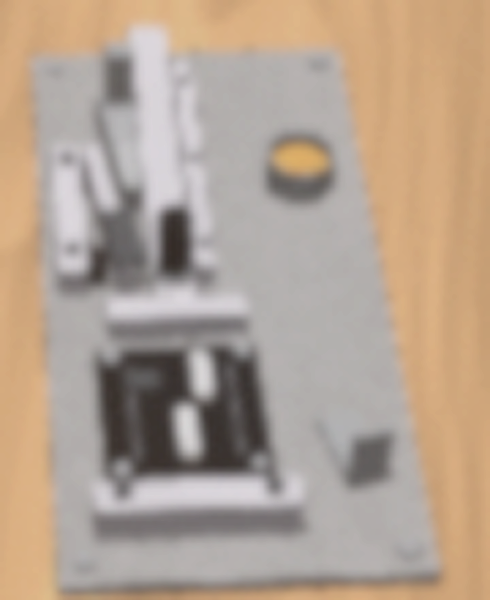

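The top crop shows fence, tile and crosshead running left to right. The knob top is at crop (390,213), and the wedge tail and tab are near (630,130). The side crop confirms the tab at (118,78) and the knob at (175,240). So the closing direction is roughly world (-0.17, 0.986).

```bash
cat >> h.py <<'E'
X=np.array([-.1686,.9857]);Y=np.array([-.9857,-.1686]);O=np.array([571.8,-46.9])
def jig(p): d=np.array(p)[:2]-O;return np.round([d@X,d@Y],1)
def wor(x,y): return O+x*X+y*Y
E
python3 - <<'E'
from h import *
import pickle
c=pickle.load(open("top0.pkl","rb"));s=pickle.load(open("side0.pkl","rb"))
T=lambda x,y:((x+.5)*150/800-.5+200,(y+.5)*95/507-.5+165)
S=lambda x,y:((x+.5)*90/490-.5+235,(y+.5)*110/600-.5+130)
for n,c_,f,x,y,z in [("knobtop",c,T,390,213,70),("tabtop",c,T,625,125,70),("tab lower dark",c,T,635,148,30),("wedge tail corner?",c,T,645,120,30),("wedge nose",c,T,497,160,30),
 ("crosshead front far",c,T,316,163,29),("crosshead front near",c,T,340,288,29),("fence face far",c,T,100,180,36),("fence face near",c,T,128,345,36),("bar tail far",c,T,750,133,26),("bar tail near",c,T,756,165,26),
 ("tin",c,T,560,323,34),("tile far-l",c,T,118,190,26),("tile near-r",c,T,302,298,26),
 ("S knobtop",s,S,176,212,70),("S tabtop",s,S,119,55,70),("S tab bottom",s,S,119,100,30)]:
    p=onz(c_,*f(x,y),z);print(n,np.round(p[:2]),jig(p))
E
```

```text
knobtop [573. -63.] [-16.3   1.2]
tabtop [ 624. -204.] [-163.4  -24.8]
tab lower dark [ 614. -216.] [-173.7  -12.8]
wedge tail corner? [ 631. -223.] [-183.1  -28.6]
wedge nose [ 607. -131.] [-89.  -20.9]
crosshead front far [607. -20.] [ 20.3 -39.4]
crosshead front near [531. -34.] [19.9 38.3]
fence face far [598. 111.] [151.6 -52.5]
fence face near [498.  95.] [152.2  48.9]
bar tail far [ 622. -288.] [-245.9   -9.2]
bar tail near [ 603. -291.] [-245.5   10.8]
tin [ 507. -167.] [-107.2   83.6]
tile far-l [593. 101.] [142.6 -45.4]
tile near-r [525. -11.] [43.7 40. ]
S knobtop [571. -69.] [-21.4   4.2]
S tabtop [ 619. -206.] [-164.9  -19.4]
S tab bottom [ 619. -212.] [-170.8  -18.5]
```

play_rows(plan=[[21, -30, 0, 0, 0, -0.12, -1], [21, -30, 0, 0, 0, -0.12, -1], [21, -30, 0, 0, 0, -0.12, -1], [21, -30, 0, 0, 0, -0.12, -1], [21, -30, 0, 0, 0, -0.12, -1]])

```text
time_s: 0.52
eef_pos: [249.0, 351.5, 228.4]
ee_rot: [-0.002, 0.432, 0.902, -0.001]
force: [1.2, 0.2, -0.5]
grip_width: 0.295
```

play_rows(plan=[[21, -30, 0, 0, 0, -0.12, -1], [21, -30, 0, 0, 0, -0.12, -1], [21, -30, 0, 0, 0, -0.12, -1], [21, -30, 0, 0, 0, -0.12, -1], [21, -30, 0, 0, 0, 0, -1]])

```text
time_s: 0.93
eef_pos: [356.1, 193.1, 227.8]
ee_rot: [-0.002, 0.645, 0.765, -0.001]
force: [1.0, 0.9, -0.0]
grip_width: -0.003
```

play_rows(plan=[[21, -30, 0, 0, 0, 0, -1], [21, -30, 0, 0, 0, 0, -1], [21, -30, 0, 0, 0, 0, -1], [21, -30, 0, 0, 0, 0, -1], [21, -30, 0, 0, 0, 0, -1]])

```text
time_s: 1.35
eef_pos: [463.9, 33.8, 227.4]
ee_rot: [-0.003, 0.646, 0.764, -0.001]
force: [0.6, 0.3, 0.2]
grip_width: -0.005
```

play_rows(plan=[[24, -28, 0, 0, 0, 0, -1], [24, -28, 0, 0, 0, 0, -1], [24, -28, 0, 0, 0, 0, -1], [23, -28, 0, 0, 0, 0, -1], [23, -28, 0, 0, 0, 0, -1]])

```text
time_s: 1.77
eef_pos: [585.3, -115.2, 225.8]
ee_rot: [-0.004, 0.647, 0.763, -0.002]
force: [0.5, 1.2, 0.5]
grip_width: -0.003
```

play_rows(plan=[[0, 0, -40, 0, 0, 0, -1], [0, 0, -40, 0, 0, 0, -1], [0, 0, -30, 0, 0, 0, -1], [0, 0, -10, 0, 0, 0, -1], [0, 0, 0, 0, 0, 0, -1]])

```text
time_s: 2.18
eef_pos: [589.2, -123.5, 100.0]
ee_rot: [-0.001, 0.649, 0.76, -0.001]
force: [0.3, 0.1, 0.8]
grip_width: -0.002
```

Run:
```python
from h import *
s=sense();print(np.round(s["eef_pos"],1),jig(s["eef_pos"]),s["force"])
c=optics.capture("top");d=optics.capture("side")
a=cv2.resize(c["img"][165:260,200:350],(640,406),interpolation=cv2.INTER_CUBIC)
b=cv2.resize(d["img"][110:230,235:325],(304,406),interpolation=cv2.INTER_CUBIC)
a=np.hstack([a,b])[:,:944];a=cv2.resize(a,(800,344))
cv2.imwrite("pics/p1.png",cv2.convertScaleAbs(a,alpha=1.5))
```

```text
[ 589.2 -123.5  100. ] [-78.4  -4.2] [0.3215515  0.05473069 0.7607096 ]
```

View pics/p1.png

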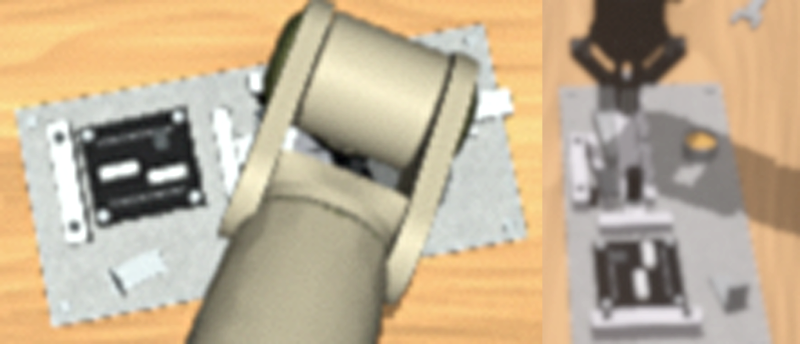

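The side view shows the shut fingers above the bar behind the knob, with nothing in the way, so I'll lower.

play_rows(plan=[[-4, 0, -25, 0, 0, 0, -1], [0, 0, -20, 0, 0, 0, -1], [0, 0, -8, 0, 0, 0, -1], [0, 0, 0, 0, 0, 0, -1]])

```text
time_s: 2.62
eef_pos: [589.6, -124.6, 55.1]
ee_rot: [0.007, 0.649, 0.761, 0.001]
force: [0.4, -0.1, 0.0]
grip_width: 0.0
```

play_rows(plan=[[-2, 10, 0, 0, 0, 0, -1], [-1, 8, 0, 0, 0, 0, -1], [-1, 5, 0, 0, 0, 0, -1], [0, 2, 0, 0, 0, 0, -1], [0, 0, 0, 0, 0, 0, -1]])

```text
time_s: 3.03
eef_pos: [587.7, -96.9, 61.1]
ee_rot: [0.01, 0.649, 0.761, 0.003]
force: [-0.4, 0.2, -0.6]
grip_width: 0.001
```

play_rows(plan=[[-6, -1, -14, 0, 0, 0, -1], [-3, 0, -8, 0, 0, 0, -1], [0, 0, 0, 0, 0, 0, -1]])

```text
time_s: 3.28
eef_pos: [579.6, -97.6, 40.3]
ee_rot: [0.012, 0.648, 0.761, 0.003]
force: [-1.1, 0.4, -0.6]
grip_width: -0.001
```

```bash
cat > st.py <<'E'
from h import *
from scipy.spatial.transform import Rotation as R
s=sense();q=np.array(s["ee_rot"]);M=R.from_quat(q[[1,2,3,0]]).as_matrix()
print(np.round(s["eef_pos"],1),"jig",jig(s["eef_pos"]),"F",np.round(s["force"],1),"Fx_jig",np.round(np.array(s["force"])[:2]@X,1),"toolx",np.round(M[:,0],3),"toolz",np.round(M[:,2],3))
E
python3 st.py
```

```text
[579.6 -97.6  40.3] jig [-51.3   0.9] F [-1.1  0.4 -0.6] Fx_jig 0.6 toolx [-0.16   0.987 -0.015] toolz [ 0.023 -0.011 -1.   ]
```

play_rows(plan=[[-1, 5, 0, 0, 0, 0, -1], [-1, 5, 0, 0, 0, 0, -1], [-1, 5, 0, 0, 0, 0, -1]])

```text
time_s: 3.53
eef_pos: [577.0, -82.9, 41.0]
ee_rot: [0.013, 0.649, 0.761, 0.003]
force: [0.0, -2.2, -2.2]
grip_width: -0.001
```

play_rows(plan=[[-1, 5, 0, 0, 0, 0, -1], [-1, 5, 0, 0, 0, 0, -1], [-1, 5, 0, 0, 0, 0, -1]])

```text
time_s: 3.78
eef_pos: [574.2, -66.7, 41.6]
ee_rot: [0.014, 0.649, 0.761, 0.003]
force: [2.1, -5.3, -3.6]
grip_width: -0.002
```

play_rows(plan=[[0, 3, 0, 0, 0, 0, -1], [-1, 3, 0, 0, 0, 0, -1]])

```text
time_s: 3.95
eef_pos: [573.1, -59.9, 41.8]
ee_rot: [0.014, 0.648, 0.761, 0.003]
force: [3.0, -3.9, -1.7]
grip_width: -0.001
```

play_rows(plan=[[0, 2, 0, 0, 0, 0, -1], [-1, 2, 0, 0, 0, 0, -1]])

```text
time_s: 4.12
eef_pos: [573.0, -59.2, 42.0]
ee_rot: [0.018, 0.648, 0.762, 0.001]
force: [7.1, -19.3, -9.8]
grip_width: 0.0
```

play_rows(plan=[[0, 0, 0, 0, 0, 0, -1]])

```text
time_s: 4.2
eef_pos: [573.2, -59.8, 42.1]
ee_rot: [0.019, 0.648, 0.762, 0.001]
force: [-0.1, 0.4, 0.5]
grip_width: -0.004
```

```bash
python3 st.py
python3 - <<'E'
from h import *
c=optics.capture("top");d=optics.capture("side")
a=cv2.resize(c["img"][175:245,205:285],(480,420),interpolation=cv2.INTER_CUBIC)
b=cv2.resize(d["img"][160:240,235:305],(368,420),interpolation=cv2.INTER_CUBIC)
a=cv2.resize(np.hstack([a,b]),(800,396))
cv2.imwrite("pics/p2.png",cv2.convertScaleAbs(a,alpha=1.5))
E
```

```text
[573.2 -59.8  42.1] jig [-13.    0.8] F [-0.1  0.4  0.5] Fx_jig 0.4 toolx [-0.16   0.987 -0.027] toolz [ 0.029 -0.023 -0.999]
```

View pics/p2.png

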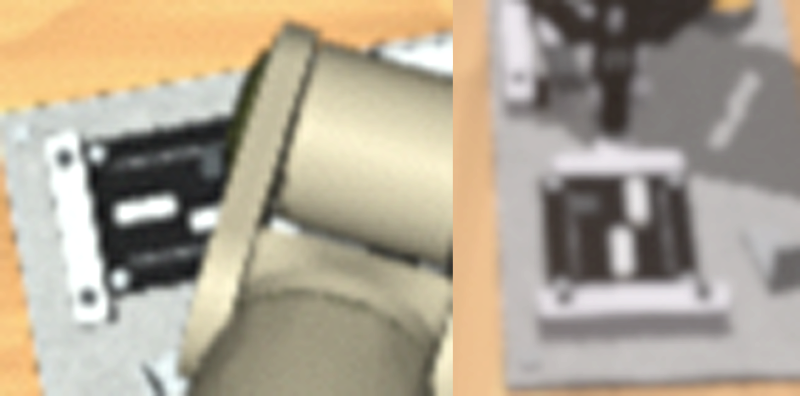

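Top and side views show the tile square and touching the fence, with the crosshead against its back edge. A hard stop came at about 19 N. One gentle confirming nudge, then I'll back off and lift.

play_rows(plan=[[0, 1, 0, 0, 0, 0, -1], [0, 0.7, 0, 0, 0, 0, -1], [0, 0.5, 0, 0, 0, 0, -1]])

```text
time_s: 4.55
eef_pos: [573.2, -59.5, 42.2]
ee_rot: [0.02, 0.648, 0.762, -0.001]
force: [0.4, -6.1, -2.4]
grip_width: -0.004
```

play_rows(plan=[[1, -5, 0, 0, 0, 0, -1], [2, -10, 0, 0, 0, 0, -1], [0, 0, 30, 0, 0, 0, -1], [0, 0, 40, 0, 0, 0, -1], [5, -35, 10, 0, 0, 0, -1]])

```text
time_s: 4.97
eef_pos: [579.0, -105.5, 122.0]
ee_rot: [0.014, 0.646, 0.763, -0.001]
force: [1.5, 0.3, 1.6]
grip_width: 0.002
```

```bash
python3 st.py
```

```text
[ 579.  -105.5  122. ] jig [-59.    2.8] F [1.5 0.3 1.6] Fx_jig -0.0 toolx [-0.166  0.986 -0.022] toolz [ 0.02  -0.019 -1.   ]
```

play_rows(plan=[[10, -29, 0, 0.02, 0.02, 0, -1], [10, -29, 0, 0, 0, 0, -1], [10, -29, 0, 0, 0, 0, -1], [10, -29, 0, 0, 0, 0, -1], [8, -25, 0, 0, 0, 0, -1]])

```text
time_s: 5.38
eef_pos: [629.7, -254.4, 128.9]
ee_rot: [0.002, 0.645, 0.764, 0.004]
force: [0.2, -0.3, 0.5]
grip_width: 0.001
```

play_rows(plan=[[0, 0, 0, 0, 0, 0, -1]])

```text
time_s: 5.47
eef_pos: [630.0, -259.2, 128.4]
ee_rot: [0.003, 0.646, 0.763, 0.004]
force: [-0.3, 0.3, -0.7]
grip_width: -0.001
```

```bash
python3 st.py
python3 - <<'E'
from h import *
d=optics.capture("side");c=optics.capture("top")
a=cv2.resize(c["img"][165:260,200:350],(640,406),interpolation=cv2.INTER_CUBIC)
b=cv2.resize(d["img"][100:200,235:305],(400,571),interpolation=cv2.INTER_CUBIC)
a=cv2.resize(a,(400,253));a=cv2.copyMakeBorder(a,0,318,0,0,0)
cv2.imwrite("pics/p3.png",cv2.convertScaleAbs(np.hstack([a,b]),alpha=1.5))
E
```

```text
[ 630.  -259.2  128.4] jig [-219.1  -21.5] F [-0.3  0.3 -0.7] Fx_jig 0.4 toolx [-0.165  0.986  0.   ] toolz [ 0.009  0.002 -1.   ]
```

View pics/p3.png

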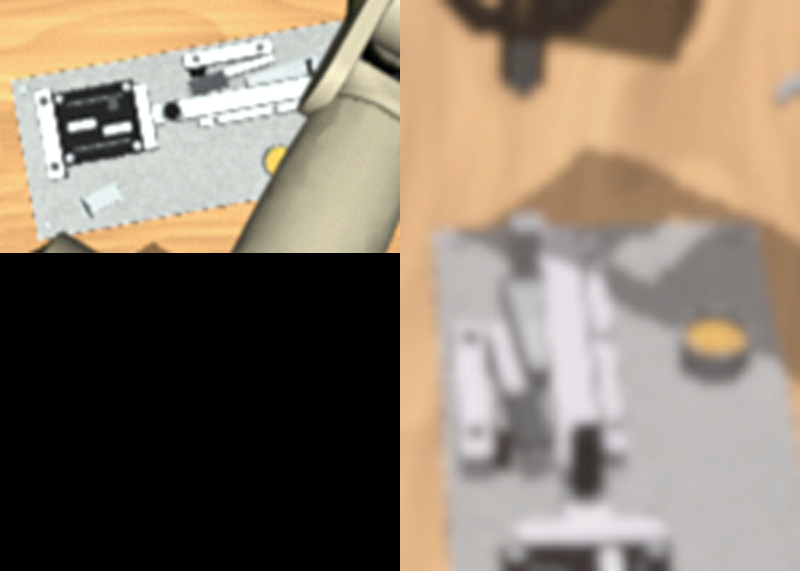

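The top view shows the tile held square between crosshead and fence, with the arm clear. In the side view the tab at (527,240) lines up with the fingers at (522,70). Lowering behind the tab.

play_rows(plan=[[0, 0, -30, 0, 0, 0, -1], [0, 0, -25, 0, 0, 0, -1], [0, 0, -20, 0, 0, 0, -1], [0, 0, -8, 0, 0, 0, -1], [0, 0, 0, 0, 0, 0, -1]])

```text
time_s: 5.98
eef_pos: [629.7, -250.5, 44.9]
ee_rot: [0.003, 0.644, 0.765, 0.005]
force: [-0.9, 0.2, 0.5]
grip_width: 0.005
```

```bash
python3 st.py
```

```text
[ 629.7 -250.5   44.9] jig [-210.5  -22.7] F [-0.9  0.2  0.5] Fx_jig 0.3 toolx [-0.171  0.985  0.003] toolz [ 0.011  0.005 -1.   ]
```

play_rows(plan=[[-1, 6, 0, 0, 0, 0, -1], [-1, 6, 0, 0, 0, 0, -1], [-1, 6, 0, 0, 0, 0, -1], [-1, 4, 0, 0, 0, 0, -1], [0, 4, 0, 0, 0, 0, -1]])

```text
time_s: 6.4
eef_pos: [627.0, -221.6, 49.9]
ee_rot: [0.006, 0.643, 0.766, 0.006]
force: [0.4, -1.2, -0.8]
grip_width: 0.002
```

play_rows(plan=[[-1, 4, 0, 0, 0, 0, -1], [-0.5, 4, 0, 0, 0, 0, -1], [-1, 4, 0, 0, 0, 0, -1], [-0.5, 4, 0, 0, 0, 0, -1]])

```text
time_s: 6.73
eef_pos: [624.3, -204.0, 51.5]
ee_rot: [0.007, 0.643, 0.766, 0.006]
force: [0.4, -0.5, -2.1]
grip_width: 0.001
```

```bash
python3 st.py
```

```text
[ 624.3 -204.    51.5] jig [-163.7  -25.2] F [ 0.4 -0.5 -2.1] Fx_jig -0.6 toolx [-0.174  0.985 -0.003] toolz [ 0.019  0.    -1.   ]
```

play_rows(plan=[[-2, 4, -3, 0, 0, 0, -1], [-2, 4, -3, 0, 0.01, 0, -1], [-1, 3, -2, 0, 0.01, 0, -1]])

```text
time_s: 6.98
eef_pos: [619.7, -193.1, 44.6]
ee_rot: [0.001, 0.643, 0.766, -0.001]
force: [0.6, -3.5, 2.8]
grip_width: -0.002
```

play_rows(plan=[[-1, 3, -1, 0, 0, 0, -1], [-0.5, 2, -1, 0, 0, 0, -1]])

```text
time_s: 7.15
eef_pos: [618.6, -188.1, 42.7]
ee_rot: [0.002, 0.643, 0.766, -0.001]
force: [0.2, -3.5, 2.6]
grip_width: -0.004
```

```bash
python3 st.py
```

```text
[ 618.6 -188.1   42.7] jig [-147.   -22.3] F [ 0.2 -3.5  2.6] Fx_jig -3.5 toolx [-0.173  0.985 -0.004] toolz [ 0.002 -0.004 -1.   ]
```

play_rows(plan=[[-0.3, 2, 0, 0, 0, 0, -1], [-0.3, 2, 0, 0, 0, 0, -1]])

```text
time_s: 7.32
eef_pos: [617.9, -183.9, 42.5]
ee_rot: [0.002, 0.643, 0.766, -0.001]
force: [1.1, -3.5, 3.2]
grip_width: -0.003
```

play_rows(plan=[[-0.3, 2, 0, 0, 0, 0, -1], [-0.3, 2, 0, 0, 0, 0, -1]])

```text
time_s: 7.48
eef_pos: [617.2, -179.6, 42.5]
ee_rot: [0.002, 0.643, 0.766, -0.001]
force: [0.9, -3.2, 2.3]
grip_width: 0.002
```

play_rows(plan=[[-0.3, 2, 0, 0, 0, 0, -1], [-0.3, 2, 0, 0, 0, 0, -1]])

```text
time_s: 7.65
eef_pos: [616.5, -175.2, 42.5]
ee_rot: [0.002, 0.643, 0.766, -0.001]
force: [1.4, -2.9, 1.6]
grip_width: -0.002
```

play_rows(plan=[[-0.3, 2, 0, 0, 0, 0, -1], [-0.3, 2, 0, 0, 0, 0, -1]])

```text
time_s: 7.82
eef_pos: [615.9, -171.4, 42.7]
ee_rot: [0.002, 0.643, 0.766, -0.001]
force: [1.1, -9.9, 4.0]
grip_width: 0.001
```

play_rows(plan=[[-0.3, 2, 0, 0, 0, 0, -1], [-0.3, 2, 0, 0, 0, 0, -1]])

```text
time_s: 7.98
eef_pos: [615.6, -170.1, 43.6]
ee_rot: [0.005, 0.643, 0.766, -0.003]
force: [1.3, -11.9, 2.3]
grip_width: -0.003
```

play_rows(plan=[[-0.3, 2, 0, 0, 0, 0, -1], [-0.3, 2, 0, 0, 0, 0, -1]])

```text
time_s: 8.15
eef_pos: [615.4, -169.6, 44.4]
ee_rot: [0.008, 0.643, 0.766, -0.005]
force: [1.1, -11.8, -0.1]
grip_width: 0.002
```

play_rows(plan=[[-0.3, 2, 0, 0, 0, 0, -1], [-0.3, 2, 0, 0, 0, 0, -1]])

```text
time_s: 8.32
eef_pos: [615.4, -169.2, 45.0]
ee_rot: [0.012, 0.644, 0.765, -0.006]
force: [0.7, -11.9, 0.1]
grip_width: -0.0
```

play_rows(plan=[[-0.4, 2.4, -0.5, 0, 0, 0, -1], [-0.4, 2.4, -0.5, 0, 0, 0, -1], [-0.4, 2.4, -0.5, 0, 0, 0, -1]])

```text
time_s: 8.57
eef_pos: [615.5, -169.0, 45.6]
ee_rot: [0.018, 0.644, 0.765, -0.009]
force: [0.6, -14.5, 2.7]
grip_width: 0.002
```

```bash
python3 st.py
```

```text
[ 615.5 -169.    45.6] jig [-127.8  -22.5] F [  0.6 -14.5   2.7] Fx_jig -14.4 toolx [-0.17   0.985 -0.04 ] toolz [ 0.016 -0.038 -0.999]
```

The push reached 14.5 N with the wedge stopped. Backing off and lifting clear.

play_rows(plan=[[0.3, -2, 0, 0, 0, 0, -1], [1, -6, 0, 0, 0, 0, -1], [2, -12, 0, 0, 0, 0, -1], [3, -15, 5, 0, 0, 0, -1], [0, 0, 40, 0, 0, 0, -1]])

```text
time_s: 8.98
eef_pos: [617.3, -202.9, 81.9]
ee_rot: [0.008, 0.644, 0.765, -0.011]
force: [-0.0, -0.2, -1.3]
grip_width: 0.004
```

play_rows(plan=[[0, 0, 40, 0, 0, 0, -1], [0, -20, 35, 0, 0, 0, -1], [0, -40, 0, 0, 0, 0, -1], [0, -40, 0, 0, 0, 0, -1], [-10, -40, 0, 0, 0, 0, -1]])

```text
time_s: 9.4
eef_pos: [610.2, -342.3, 167.7]
ee_rot: [0.01, 0.639, 0.769, -0.008]
force: [0.7, -0.5, 0.3]
grip_width: -0.001
```

play_rows(plan=[[-25, -30, 0, 0, 0, 0, -1], [-25, -30, 0, 0, 0, 0, -1], [-25, -30, 0, 0, 0, 0, -1], [-25, -30, 0, 0, 0, 0, -1], [0, 0, 0, 0, 0, 0, -1]])

```text
time_s: 9.82
eef_pos: [501.3, -475.8, 164.3]
ee_rot: [0.008, 0.641, 0.767, -0.007]
force: [0.1, -0.7, 0.1]
grip_width: 0.002
```

```bash
python3 st.py
python3 - <<'E'
from h import *
d=optics.capture("side");c=optics.capture("top")
a=cv2.resize(c["img"][165:260,200:330],(520,380),interpolation=cv2.INTER_CUBIC)
b=cv2.resize(d["img"][130:240,235:305],(242,380),interpolation=cv2.INTER_CUBIC)
cv2.imwrite("pics/p4.png",cv2.convertScaleAbs(np.hstack([a,b]),alpha=1.5))
E
```

```text
[ 501.3 -475.8  164.3] jig [-410.9  141.8] F [ 0.1 -0.7  0.1] Fx_jig -0.7 toolx [-0.177  0.984 -0.021] toolz [ 0.003 -0.021 -1.   ]
```

View pics/p4.png

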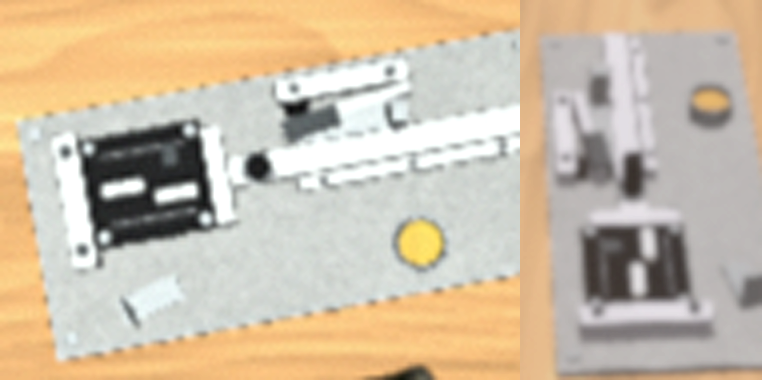

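The picture shows no visible gaps: the tile is square against the fence (face around (85,195)), the crosshead is against the tile at (212,165), and the wedge is seated in the ramp with its tab at (400,110). The tin and bracket look undisturbed and the arm is clear, so I'll hand in.

```bash
python3 -c "
from rig import ctrl;print(ctrl.finish_job())"
```

```text
the job is handed in; nothing more can be done
None
```

I pushed the bar by its knob until the tile was home against the fence, then jammed the wedge, let go and handed the job in about 10 s into the run. No verdict was reported.

- **Tile:** the push on the knob peaked at about 19 N as the tile reached the fence. A second nudge of about 6 N met the same stop.
- **Wedge:** I pushed its tab along the ramp until it stopped, with a final push of about 14.5 N. I could not measure how hard it presses on the bar.
- **Last pictures:** the tile sits square with no visible gap at the fence or the crosshead. The wedge is seated and the arm is clear. The screw tin and bracket look undisturbed; the last close-up did not cover the other bystanders, and the arm did not go near them while low.

No check failed. One disagreement is that the bar travelled about 25 mm before stopping, against about 32 mm estimated from the first images. I put this down to image error, since the pictures show everything touching.

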